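# Put the cleaned ink knives back on the clip rack

## Robot

A 7-joint arm with a two-finger parallel gripper is mounted at the origin on a cart in front of the work surface, level with it; the furniture and walls round the work are solid. World frame = base frame: x ahead of the robot, y to its left, z up, the work surface at z = 0. Lengths are in m, angles in rad, forces in N, time in s.
With the tool pointing down it reaches from about 0.4 to 0.85 m from the base axis. Payload 10.4 kg.
Tool frame: the origin (TCP) lies where the fingers leave the gripper's body, on its centre line; the fingertips stand 70 mm ahead of it and the grasp point (between the pads) lies r.grip_depth ahead of it (r.grip_depth is the distance from the TCP to the grasp point, in m); z points along the fingers, y is the direction in which the jaws open and shut (so a half turn about z gives the same grasp; the last joint's range is limited). The gripper opens to 87 mm and grips with 3 to 60 N. Pads are 19 mm wide; open, the fingers measure 117 mm over their backs; the gripper's body (75 mm by 190 mm) begins 51 mm behind the grasp point.
Start: joints at [-1.243, 0.332, -0.065, 1.46, 0.022, 1.35, -0.088], TCP at [0.215, 0.587, 0.292] pointing down, gripper open.
Joint ranges: [-2.6, 2.6], [-0.5, 2.12], [-1.47, 1.34], [0.16, 2.42], [-1.27, 4.41], [0.06, 2.06], [-2.6, 2.6]. Speed limits (rad/s): [2.22, 2.22, 2.79, 2.79, 3.14, 3.14, 3.14].

## Interface

Orientations are given as a unit quaternion [x, y, z, w].
In Python, from bench import monitor, viewer, workorder, nets, r gives the robot as it stands.
- The arm moves only by the tool drive_tool, never from a script. Its argument "plan" is a list of rows, each an object of numbers: "rx", "ry", "rz": the turn, a rotation vector about the tool's x, y, z in units of 360 degrees (1.0 is 360 degrees); "x", "y", "z": the shift along the tool's x, y, z in units of 1000 mm (1.0 is 1000 mm); "fingers": the opening, from 0 (shut) to 1 (fully open). In form: [{"rx": .., "ry": .., "rz": .., "x": .., "y": .., "z": .., "fingers": ..}, ...]. A call has 1 to 12 rows; each row is the pose to reach, as a shift and turn from the pose commanded when the call began, along the tool's axes at that moment, turning the shorter way round; what a row does not reach only later rows make up. A row lasts 1/8 s, in which the tool goes at most 62.5 mm and 10.7 degrees, less where a joint would pass 70% of its speed; a pose out of reach is approached as far as the arm can. A call with a number of a shift or a turn outside -1 to 1 is refused whole. A call with a gripper value outside its range is refused whole. The fingers move at their own pace and stop on an object; "squeeze" is the grip in N (left out, the last holds). Time passes only in rows, so rows that repeat a pose let the fingers close. It gives the time, the measured TCP pose, the force and the opening at its end, in the units of the state.
- monitor.read_state(): the state, without advancing time (a new reading comes with each control period).
- viewer.camera(name): name is "scene" or "top" or "wrist"; returns a dict with "color" (420x560x3 uint8, red, green, blue), "depth" (420x560 float32, m along the optical axis (not along the pixel's ray), 0 where there is no reading), "camera_matrix" (3x3 intrinsics, pixels), "D" ([k1, k2, p1, p2, k3] as OpenCV has them; the pictures are not rectified), "xyz" and "rotation" of the camera in the world. Camera axes: x right, y down, z forward; pixel columns grow to the right and rows downward; lengths in m; the calibration is good to about 2 mm. A picture is of the moment at which its call begins.
- workorder.close_job(): hands the job in, once; it reports no verdict.
Trained networks look in the newest picture that a camera, given by its name, has taken for a name from the list of things; names that differ only in an ending like _2 or _b are one class to them, and where a whole thing is asked for, a point or a joint stands for the part that bears it (a point fixed in the world has none). Each returns a list of dicts, best first, with "confidence" (0 to 1); they miss things now and then, are a little off and sometimes report something else, mostly with a low value. They report only what shows in the picture. A call takes as long as a camera call.
- nets.find_in(label, camera): "centre" ([x, y, z] in m, in world coordinates, good to about 4 mm: the middle of the surface that is visible of it).
- nets.regions_of(label, camera): "region" (420x560 bool, what is visible of it).
The state is a dict: "time": time; "joint_positions": joint angles; "joint_vel": joint speeds; "joint_torque": joint torques, N m; "ee_pos": TCP position; "eef_rot": TCP orientation; "ft_force": force on the tool from outside, world axes, zero at the start; "torque": the same for the moment, N m; "width": finger opening in m.
Only numpy, scipy, OpenCV 4.12 (cv2) and the standard library are available. Lean on these libraries where they do the work, as an engineer would, in place of code of your own. Each camera call takes 0.05 s, during which the arm holds its last target.

## Task

Put the two cleaned ink knives back on the sloping clip rack, where the knives sit in order of blade width from the narrowest on the left to the widest on the right: click each handle fully home into both spring clips of its own empty place, blade up the slope and the handle centred on the two rails. Leave the two knives that are already on the rack clipped in, and do not push about or knock over the ink tin and the mixing cup.

Things in the scene. Friction and masses are not known exactly. Their poses are not given: they have to be found in the camera images.
- ink_knife_2_handle (a point): Handle centre (half-way along, across and through) of the loose ink knife with the 33 mm wide blade; lies flat on the table. Oval wooden handle 120 long, 28 wide, 18 thick, brass rivets; then a 20 mm wide ferrule and a 2 mm thick steel blade 33 wide with round end; 200 overall, about 120 g, balanced near this point. x along the knife to the blade, y across, z out of the flat side, up at the start.
- ink_knife_4_handle (a point): Handle centre (half-way along, across and through) of the loose ink knife with the 56 mm wide blade; lies flat on the table. Oval wooden handle 120 long, 28 wide, 18 thick, brass rivets; then a 20 mm wide ferrule and a 2 mm thick steel blade 56 wide with round end; 200 overall, about 120 g, balanced near this point. x along the knife to the blade, y across, z out of the flat side, up at the start.
- ink_knife_1_handle (a point): Handle centre of the ink knife with the 22 mm wide blade; handle and axes as for the loose knives. It is already clipped in, in clip place 1, and stays there.
- ink_knife_3_handle (a point): Handle centre of the ink knife with the 44 mm wide blade; handle and axes as for the loose knives. It is already clipped in, in clip place 3, and stays there.
- ink_knife_1_tip (a point): End of the blade of the 22 mm knife, on the knife's axis, 140 mm along x from its handle's centre.
- clip_1 (a point): Clip place 1 of 4, from the left seen from the robot, occupied at the start; painted outline of a 22 mm blade. The point where a handle's centre lies once clicked home. Axes, same for all places: x up the slope (35 degrees from level, rising away from the robot), y to the left along the rack, z out of the face, 35 degrees from vertical, leaning to the robot.
- ink_knife_2_tip (a point): End of the blade of the 33 mm knife, on the knife's axis, 140 mm along x from its handle's centre.
- clip_2 (a point): Clip place 2 of 4, from the left seen from the robot, empty at the start; painted outline of a 33 mm blade. The point where a handle's centre lies once clicked home. Two spring clips, 36 mm down and up the slope from here, each 13 mm long with two sprung jaws, 22 mm apart at the narrowest, reaching 18 mm above this point along z. 
- ink_knife_3_tip (a point): End of the blade of the 44 mm knife, on the knife's axis, 140 mm along x from its handle's centre.
- clip_3 (a point): Clip place 3 of 4, from the left seen from the robot, occupied at the start; painted outline of a 44 mm blade. The point where a handle's centre lies once clicked home. Pushed in along -z, a handle meets the jaws 16 mm before home, needs most force (about 10 N for both clips) 12 mm before home, and over the last 8 mm they snap it home and hold it on the rails.
- ink_knife_4_tip (a point): End of the blade of the 56 mm knife, on the knife's axis, 140 mm along x from its handle's centre.
- clip_4 (a point): Clip place 4 of 4, from the left seen from the robot, empty at the start; painted outline of a 56 mm blade. The point where a handle's centre lies once clicked home. Places are 60 mm apart, so handles stand 32 mm apart. Rail tops 9 mm and white board 23 mm below this point along z; 56 mm free between the rails for the fingers.
- rack: Fixed bench-top clip rack: white board 240 x 252 mm with blue knife outlines, sloping at 35 degrees on a dark tube frame, 155 mm high, two aluminium rails across it with steel spring clips. Origin on the table under its middle, z up, x level, away from its low front edge. The clip places lie level with one another, about 50 mm nearer the front than the origin, 78 mm above the table.
- ink_tin: Closed round ink tin with a white and blue label, 66 mm across and 72 mm high, standing on the table; origin at the centre of its underside, z up. Bystander.
- mixing_cup: Empty off-white mixing cup, 63 mm across and 62 mm high, standing on the table; origin at the centre of its underside, z up. Bystander.

How it is judged:
At the end, for the whole second after the job is handed in: All four ink knives sit home in order of blade width, 22, 33, 44, 56 mm from the left, blade up the slope: each handle's centre within 4 mm of seated height, 6 mm across and 18 mm along its place's centre, and the knife within 0.09 rad of the slope's direction (x of ink_knife_2_handle in the frame of clip_2 between -0.018 and 0.018 m and y of ink_knife_2_handle in the frame of clip_2 between -0.006 and 0.006 m and z of ink_knife_2_handle in the frame of clip_2 between -0.004 and 0.004 m and angle between the x axis of ink_knife_2_handle and the x axis of clip_2, either way round below 0.09 rad and x of ink_knife_2_tip in the frame of clip_2 above 0.1 m and x of ink_knife_4_handle in the frame of clip_4 between -0.018 and 0.018 m and y of ink_knife_4_handle in the frame of clip_4 between -0.006 and 0.006 m and z of ink_knife_4_handle in the frame of clip_4 between -0.004 and 0.004 m and angle between the x axis of ink_knife_4_handle and the x axis of clip_4, either way round below 0.09 rad and x of ink_knife_4_tip in the frame of clip_4 above 0.1 m and x of ink_knife_1_handle in the frame of clip_1 between -0.018 and 0.018 m and y of ink_knife_1_handle in the frame of clip_1 between -0.006 and 0.006 m and z of ink_knife_1_handle in the frame of clip_1 between -0.004 and 0.004 m and angle between the x axis of ink_knife_1_handle and the x axis of clip_1, either way round below 0.09 rad and x of ink_knife_1_tip in the frame of clip_1 above 0.1 m and x of ink_knife_3_handle in the frame of clip_3 between -0.018 and 0.018 m and y of ink_knife_3_handle in the frame of clip_3 between -0.006 and 0.006 m and z of ink_knife_3_handle in the frame of clip_3 between -0.004 and 0.004 m and angle between the x axis of ink_knife_3_handle and the x axis of clip_3, either way round below 0.09 rad and x of ink_knife_3_tip in the frame of clip_3 above 0.1 m); the robot touches nothing.
It fails at once if the ink tin is pushed more than 30 mm or tipped (distance of ink_tin from where it was at the start of the episode above 0.03 m or angle between ink_tin's own z axis and vertical above 0.3 rad).
It fails at once if the mixing cup is pushed more than 30 mm or tipped (distance of mixing_cup from where it was at the start of the episode above 0.03 m or angle between mixing_cup's own z axis and vertical above 0.3 rad).
It also fails if it takes over 51 s, if anything falls off the work surface, if the arm or the gripper's body presses on something with over 40 N, if the wrist force passes 120 N, or if a joint passes its speed limit or range.

## Working session

There is one attempt and no reset: what is moved stays moved. The work goes in short steps, Python scripts to look and compute and a tool call to move; the robot and the scene stay as the last step left them, time stands still between calls to the robot, and variables do not carry over. Pictures are saved under pics/ and viewed, and the job is handed in when it is done.

Besides the shell and the picture viewer there is one more tool, called after ">>>" as a command line: name --argument value ..., lists and objects as JSON in quotes. drive_tool: Moves the arm, as the interface text tells. Its arguments: {"type":"object","properties":{"plan":{"type":"array","items":{"type":"object","properties":{"rx":{"type":"number","minimum":-1,"maximum":1},"ry":{"type":"number","minimum":-1,"maximum":1},"rz":{"type":"number","minimum":-1,"maximum":1},"x":{"type":"number","minimum":-1,"maximum":1},"y":{"type":"number","minimum":-1,"maximum":1},"z":{"type":"number","minimum":-1,"maximum":1},"fingers":{"type":"number"}}}},"squeeze":{"type":"number"}},"required":["plan"]}

```bash
ls; mkdir -p pics; cat > h.py <<'E'
import numpy as np, cv2
from bench import monitor, viewer, workorder, nets, r
from scipy.spatial.transform import Rotation as R
def rotm(c):
    a=np.array(c["rotation"],float)
    return a if a.shape==(3,3) else R.from_quat(a).as_matrix()
def save(c,n): cv2.imwrite("pics/"+n,c["color"][:,:,::-1])
def unproj(c,us,vs,d=None):
    us=np.atleast_1d(us).astype(float);vs=np.atleast_1d(vs).astype(float)
    if d is None: d=c["depth"][vs.astype(int),us.astype(int)]
    p=cv2.undistortPoints(np.stack([us,vs],-1)[:,None],np.array(c["camera_matrix"]),np.array(c["D"]))[:,0]
    P=np.c_[p*d[:,None],d]
    return P@rotm(c).T+np.array(c["xyz"])
def proj(c,P):
    P=np.atleast_2d(P);M=rotm(c)
    q=(P-np.array(c["xyz"]))@M
    return cv2.projectPoints(q,np.zeros(3),np.zeros(3),np.array(c["camera_matrix"]),np.array(c["D"]))[0][:,0]
E
python3 - <<'E'
from h import *
print(monitor.read_state(), r.grip_depth)
for n in ["scene","top"]:
    c=viewer.camera(n); save(c,n+"0.png"); print(n,c["xyz"],c["rotation"],c["camera_matrix"])
    for l in ["ink_knife_2_handle","rack","ink_tin","mixing_cup","clip_2"]:
        print(l,[(np.round(d["centre"],3).tolist(),round(d["confidence"],2)) for d in nets.find_in(l,n)])
E
```

```text
pics
{'time': 0.0, 'joint_positions': array([-1.24262981,  0.33289642, -0.06468911,  1.4609968 ,  0.0216062 ,
        1.34986942, -0.08854323]), 'joint_vel': array([ 0.00095939, -0.00040785, -0.00086054,  0.0028165 , -0.0007461 ,
        0.00042522,  0.00291292]), 'joint_torque': array([ 1.93348825e-06, -6.23264909e+01,  2.41359381e-02, -3.89887154e+01,
       -6.15605107e-02,  3.97246750e-02,  1.26785753e-04]), 'ee_pos': array([0.21466697, 0.58665734, 0.29141201]), 'eef_rot': array([ 1.74500257e-01,  9.84656852e-01, -7.31659308e-04, -8.98479837e-05]), 'ft_force': array([-0.48102644, -0.31280603,  1.0850655 ]), 'torque': array([-0.00696679,  0.00434963, -0.02465983]), 'width': 0.08718812666455761} 0.051
scene [ 0.17022642 -0.66373685  0.81245196] [ 0.86673406 -0.21564886  0.09825995 -0.43887655] [[403.75063331   0.         279.45052594]
 [  0.         403.75063331 212.2630702 ]
 [  0.           0.           1.        ]]
ink_knife_2_handle [([0.482, -0.114, 0.013], 0.67), ([0.513, 0.027, 0.009], 0.25)]
rack [([0.556, 0.274, 0.086], 0.75)]
ink_tin [([0.676, 0.022, 0.06], 0.84), ([0.482, -0.11, 0.013], 0.74), ([0.664, 0.147, 0.044], 0.73), ([0.513, 0.025, 0.01], 0.21)]
mixing_cup [([0.664, 0.148, 0.041], 0.89)]
clip_2 [([0.55, 0.285, 0.088], 0.8)]
top [0.4250594  0.16097571 1.10917964] [ 0.71454357 -0.69585607  0.06280686 -0.03559646] [[389.6822569    0.         282.72073048]
 [  0.         389.6822569  206.1187527 ]
 [  0.           0.           1.        ]]
ink_knife_2_handle [([0.488, -0.106, 0.014], 0.84)]
rack [([0.563, 0.329, 0.1], 0.8)]
ink_tin []
mixing_cup [([0.675, 0.151, 0.021], 0.68)]
clip_2 [([0.562, 0.329, 0.101], 0.85)]
```

View pics/scene0.png

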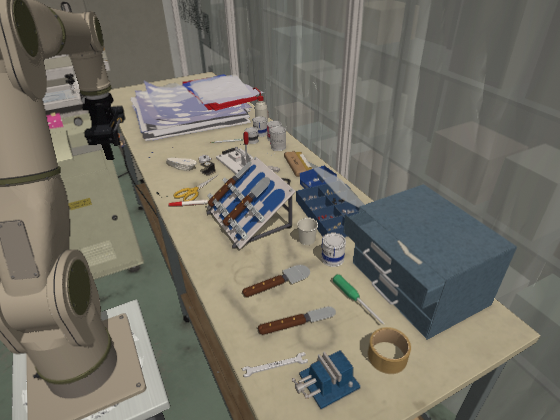

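View pics/top0.png

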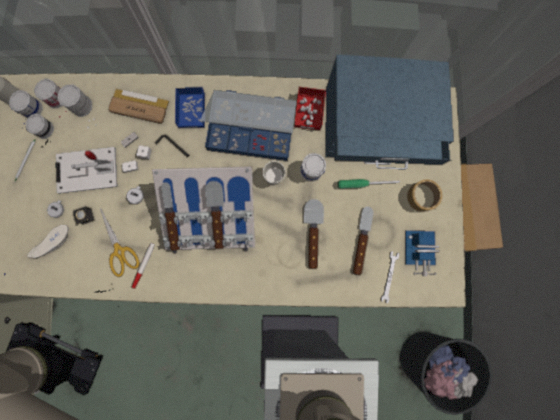

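The top view shows the loose 56 mm knife near (313,235) and the 33 mm knife near (362,240). The rack spans about (150–255, 168–250), with places 2 and 4 empty. The tin is at (313,167) and the cup at (272,173).

```bash
python3 - <<'E'
from h import *
for cam in ["top","scene"]:
    c=viewer.camera(cam)
    hsv=cv2.cvtColor(c["color"],cv2.COLOR_RGB2HSV)
    m=((hsv[...,0]<14)|(hsv[...,0]>172))&(hsv[...,1]>100)&(hsv[...,2]<170)
    n,lab,st,ce=cv2.connectedComponentsWithStats(m.astype(np.uint8))
    for i in range(1,n):
        if st[i,4]<60: continue
        v,u=np.where(lab==i); P=unproj(c,u,v); 
        P=P[c["depth"][v,u]>0]; me=np.median(P,0)
        P=P[np.linalg.norm(P-me,axis=1)<0.09]
        if len(P)<30: continue
        q=P.mean(0); U,S,V=np.linalg.svd(P-q,full_matrices=False)
        t=(P-q)@V.T
        print(cam,ce[i].round(),st[i,4],"mean",q.round(4),"ax",V[0].round(3),"ext",np.ptp(t[:,0]).round(3),np.ptp(t[:,1]).round(3),"mid",(q+V[0]*(t[:,0].max()+t[:,0].min())/2).round(4),"ztop",np.percentile(P[:,2],[10,50,90]).round(4))
    for l in ["ink_knife_2_handle","rack","ink_tin","mixing_cup"]:
        for d in nets.regions_of(l,cam)[:4]:
            v,u=np.where(d["region"]); P=unproj(c,u,v)
            print(l,round(d["confidence"],2),len(u),u.mean().round(),v.mean().round(),P.min(0).round(3),P.max(0).round(3))
    x=(140,260,160,290) if cam=="top" else (190,320,150,350)
    crop=c["color"][x[2]-0:x[3],x[0]:(400 if cam=="top" else 350)]
    cv2.imwrite(f"pics/crop_{cam}.png",cv2.resize(crop,None,fx=3,fy=3,interpolation=cv2.INTER_CUBIC)[:,:,::-1])
E
```

```text
top [310. 107.] 880 mean [0.881  0.0462 0.0112] ax [-0.992  0.05  -0.112] ext 0.116 0.083 mid [0.8719 0.0466 0.0101] ztop [-0.0013  0.0027  0.04  ]
top [217. 229.] 255 mean [0.503  0.2938 0.0867] ax [-0.813 -0.035 -0.581] ext 0.112 0.024 mid [0.5    0.2937 0.0845] ztop [0.059  0.0882 0.1117]
top [172. 230.] 264 mean [0.4958 0.4129 0.0857] ax [-0.817 -0.048 -0.574] ext 0.111 0.022 mid [0.4934 0.4127 0.0841] ztop [0.0592 0.0856 0.112 ]
top [313. 247.] 305 mean [0.4645 0.0333 0.0161] ax [-1.     0.011  0.007] ext 0.11 0.024 mid [0.4645 0.0333 0.0161] ztop [0.0131 0.0161 0.0191]
top [360. 254.] 295 mean [ 0.4488 -0.1007  0.0163] ax [-0.984  0.176 -0.005] ext 0.113 0.023 mid [ 0.4491 -0.1007  0.0163] ztop [0.0132 0.0164 0.0196]
top [136. 280.] 76 mean [0.3603 0.5237 0.0126] ax [-0.923  0.382 -0.042] ext 0.042 0.014 mid [0.3593 0.5241 0.0126] ztop [0.0093 0.0129 0.0158]
ink_knife_2_handle 0.58 714 363.0 240.0 [ 0.392 -0.145 -0.006] [0.587 0.161 1.109]
rack 0.87 5994 209.0 206.0 [ 0.425  0.161 -0.005] [0.657 0.457 1.109]
ink_tin 0.66 540 313.0 168.0 [ 0.425  0.007 -0.005] [0.719 0.161 1.109
[... 417 characters left out ...]
 ax [-0.82  -0.051 -0.57 ] ext 0.115 0.029 mid [0.5004 0.2886 0.0834] ztop [0.0583 0.0839 0.111 ]
scene [263. 286.] 346 mean [0.4613 0.0259 0.0161] ax [-1.     0.009 -0.005] ext 0.117 0.027 mid [0.4638 0.0259 0.0161] ztop [0.0114 0.0169 0.0194]
scene [281. 324.] 451 mean [ 0.4465 -0.1076  0.0162] ax [-0.984  0.179 -0.006] ext 0.117 0.026 mid [ 0.4481 -0.1079  0.0162] ztop [0.0121 0.0167 0.0191]
ink_knife_2_handle 0.92 815 297.0 320.0 [ 0.17  -0.664 -0.   ] [ 0.587 -0.084  0.812]
rack 0.83 3913 252.0 205.0 [ 0.17  -0.664 -0.004] [0.76  0.668 0.812]
ink_tin 0.72 717 333.0 249.0 [ 0.17  -0.664 -0.001] [0.745 0.137 0.812]
mixing_cup 0.97 467 307.0 231.0 [ 0.17  -0.664 -0.002] [0.701 0.248 0.812]
```

View pics/crop_top.png

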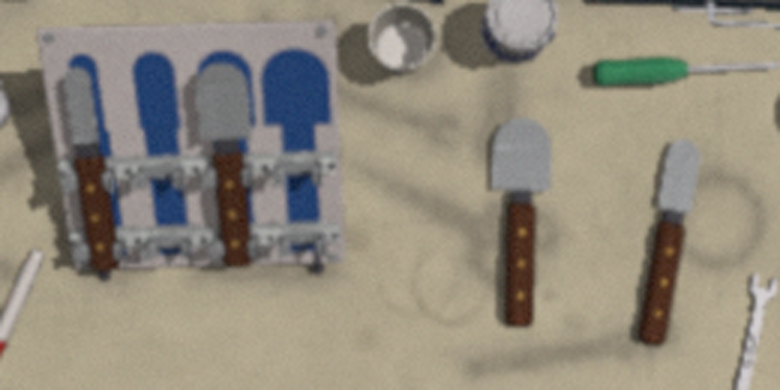

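View pics/crop_scene.png

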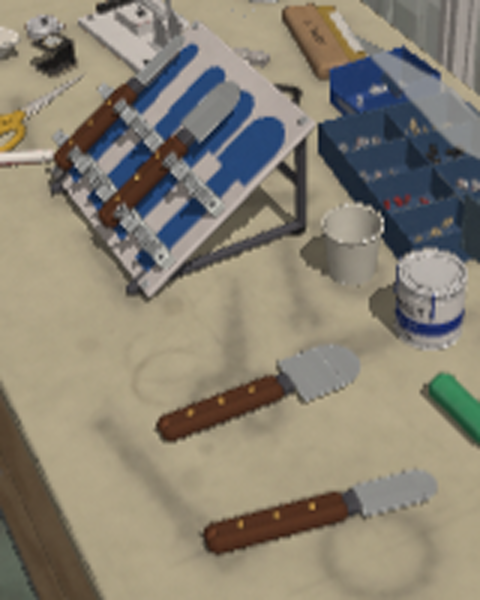

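```bash
cat >> h.py <<'E'
def Rk(yaw,slope=0.):
    # tool rotation for knife with given yaw, slope (x up)
    K=(R.from_euler('z',yaw)*R.from_euler('y',-slope)).as_matrix()
    return np.c_[-K[:,0],K[:,1],-K[:,2]]
def cur():
    s=monitor.read_state(); return np.array(s["ee_pos"]),R.from_quat(s["eef_rot"]).as_matrix(),s
def rel(p,Rt):
    p0,R0,s=cur()
    d=R0.T@(np.array(p)-p0); w=R.from_matrix(R0.T@Rt).as_rotvec()/(2*np.pi)
    print("x %.4f y %.4f z %.4f  rx %.4f ry %.4f rz %.4f"%(*d,*w), "rows>=",max(np.linalg.norm(d)/.0625,np.linalg.norm(w)*360/10.7).round(1))
E
python3 -c "
from h import *
rel([0.464,0.03,0.22],Rk(-0.01))"
```

```text
x -0.4254 y -0.4374 z 0.0722  rx 0.0000 ry 0.0000 rz -0.0542 rows>= 9.8
```

>>> drive_tool --plan '[{"x": -0.425,"y": -0.437,"z": 0.0,"rz": -0.054,"fingers": 1},{"x": -0.425,"y": -0.437,"z": 0.0,"rz": -0.054,"fingers": 1},{"x": -0.425,"y": -0.437,"z": 0.0,"rz": -0.054,"fingers": 1},{"x": -0.425,"y": -0.437,"z": 0.0,"rz": -0.054,"fingers": 1},{"x": -0.425,"y": -0.437,"z": 0.0,"rz": -0.054,"fingers": 1},{"x": -0.425,"y": -0.437,"z": 0.0,"rz": -0.054,"fingers": 1},{"x": -0.425,"y": -0.437,"z": 0.0,"rz": -0.054,"fingers": 1},{"x": -0.425,"y": -0.437,"z": 0.07,"rz": -0.054,"fingers": 1},{"x": -0.425,"y": -0.437,"z": 0.07,"rz": -0.054,"fingers": 1},{"x": -0.425,"y": -0.437,"z": 0.07,"rz": -0.054,"fingers": 1},{"x": -0.425,"y": -0.437,"z": 0.07,"rz": -0.054,"fingers": 1},{"x": -0.425,"y": -0.437,"z": 0.07,"rz": -0.054,"fingers": 1}]'

```text
validation failed for argument at $.pl...
```

>>> drive_tool --plan '[{"rx": 0,"ry": 0,"rz": -0.054,"x": -0.425,"y": -0.437,"z": 0,"fingers": 1},{"rx": 0,"ry": 0,"rz": -0.054,"x": -0.425,"y": -0.437,"z": 0,"fingers": 1}]'

```text
time: 1.35
ee_pos: [0.2662, 0.4716, 0.2919]
eef_rot: [0.003, 1.0, -0.0, 0.0]
ft_force: [1.3, 0.8, 0.5]
width: 0.087
```

```bash
python3 -c "
from h import *
rel([0.464,0.03,0.22],Rk(-0.01))"
```

```text
x -0.2000 y -0.4405 z 0.0720  rx -0.0000 ry 0.0000 rz 0.0008 rows>= 7.8
```

>>> drive_tool --plan '[{"rx": 0,"ry": 0,"rz": 0.001,"x": -0.2,"y": -0.44,"z": 0,"fingers": 1},{"rx": 0,"ry": 0,"rz": 0.001,"x": -0.2,"y": -0.44,"z": 0,"fingers": 1},{"rx": 0,"ry": 0,"rz": 0.001,"x": -0.2,"y": -0.44,"z": 0,"fingers": 1},{"rx": 0,"ry": 0,"rz": 0.001,"x": -0.2,"y": -0.44,"z": 0,"fingers": 1},{"rx": 0,"ry": 0,"rz": 0.001,"x": -0.2,"y": -0.44,"z": 0,"fingers": 1},{"rx": 0,"ry": 0,"rz": 0.001,"x": -0.2,"y": -0.44,"z": 0.04,"fingers": 1},{"rx": 0,"ry": 0,"rz": 0.001,"x": -0.2,"y": -0.44,"z": 0.072,"fingers": 1},{"rx": 0,"ry": 0,"rz": 0.001,"x": -0.2,"y": -0.44,"z": 0.072,"fingers": 1},{"rx": 0,"ry": 0,"rz": 0.001,"x": -0.2,"y": -0.44,"z": 0.072,"fingers": 1}]'

```text
time: 2.48
ee_pos: [0.4606, 0.0265, 0.2186]
eef_rot: [0.012, 1.0, -0.001, -0.001]
ft_force: [-0.7, 1.5, 0.7]
width: 0.0871
```

```bash
cat >> h.py <<'E'
def handles(c,minpx=100):
    hsv=cv2.cvtColor(c["color"],cv2.COLOR_RGB2HSV)
    m=((hsv[...,0]<14)|(hsv[...,0]>172))&(hsv[...,1]>100)&(hsv[...,2]<170)
    m=cv2.morphologyEx(m.astype(np.uint8),cv2.MORPH_CLOSE,np.ones((5,5)))
    n,lab,st,ce=cv2.connectedComponentsWithStats(m)
    for i in range(1,n):
        if st[i,4]<minpx: continue
        v,u=np.where((lab==i)&(c["depth"]>0)); P=unproj(c,u,v)
        if len(P)<50: continue
        me=np.median(P,0)
        P=P[np.linalg.norm(P-me,axis=1)<0.09]
        if len(P)<50: continue
        q=P.mean(0); U,S,V=np.linalg.svd(P-q,full_matrices=False)
        if V[0][0]<0: V[0]*=-1
        t=(P-q)@V.T
        e=np.percentile(t,[0.5,99.5],axis=0)
        print("px",ce[i].round(),st[i,4],"mid",(q+V[0]*e[:,0].mean()+V[1]*e[:,1].mean()).round(4),"ax",V[0].round(3),"ext",(e[1]-e[0]).round(3),"z",np.percentile(P[:,2],[10,50,90]).round(4))
E
python3 - <<'E'
from h import *
print(cur())
c=viewer.camera("wrist"); save(c,"w1.png"); print(c["xyz"]); handles(c)
c=viewer.camera("scene"); save(c,"s1.png")
E
```

```text
(array([0.46060447, 0.02648505, 0.21858002]), array([[-0.99970189,  0.02429182, -0.00245819],
       [ 0.02429643,  0.99970306, -0.00186371],
       [ 0.00241219, -0.00192288, -0.99999524]]), {'time': 2.475, 'joint_positions': array([-0.5966013 ,  0.01535718,  0.44737201,  1.99116205, -0.00568712,
        1.13929878,  1.39961902]), 'joint_vel': array([-0.04350291, -0.03241331, -0.08251208, -0.0228959 , -0.01294298,
        0.03529508, -0.06784917]), 'joint_torque': array([  2.16891937, -31.29572868,   2.63415232, -35.60155749,
         0.30412389,  -0.54041063,   1.20721087]), 'ee_pos': array([0.46060447, 0.02648505, 0.21858002]), 'eef_rot': array([ 1.21479714e-02,  9.99925021e-01, -9.46720478e-04, -1.21768745e-03]), 'ft_force': array([-0.70030352,  1.51771845,  0.72101144]), 'torque': array([ 0.03178346,  0.03677274, -0.02641144]), 'width': 0.08713505562111466})
[0.38155125 0.02796634 0.31275191]
px [150. 187.] 3048 mid [ 0.4477 -0.1008  0.0182] ax [ 0.985 -0.175  0.004] ext [0.115 0.026 0.009] z [0.0148 0.0187 0.02  ]
px [283. 198.] 2892 mid [0.4623 0.0321 0.0183] ax [ 1.    -0.004  0.003] ext [0.115 0.026 0.008] z [0.0159 0.0187 0.02  ]
px [151. 330.] 531 mid [ 0.4588 -0.0223  0.2141] ax [ 0.588 -0.029 -0.808] ext [0.031 0.014 0.001] z [0.2055 0.2138 0.2227]
px [406. 331.] 222 mid [0.4581 0.0744 0.215 ] ax [ 0.687  0.007 -0.727] ext [0.019 0.009 0.001] z [0.2117 0.2159 0.2211]
px [272. 404.] 2519 mid [0.4351 0.0243 0.2663] ax [ 0.005  1.    -0.001] ext [0.038 0.008 0.003] z [0.2643 0.2667 0.2691]
px [ 84. 408.] 1148 mid [ 0.4354 -0.0125  0.2664] ax [ 0.018  1.    -0.012] ext [0.021 0.007 0.003] z [0.2646 0.2668 0.2688]
px [163. 410.] 172 mid [0.4359 0.0038 0.2665] ax [ 0.113 -0.341 -0.933] ext [0.007 0.003 0.002] z [0.2644 0.2672 0.2689]
```

View pics/w1.png

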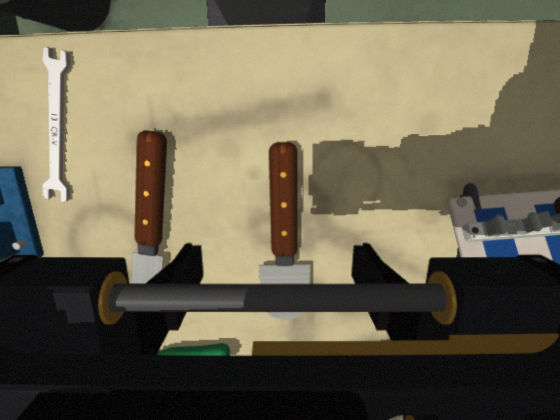

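View pics/s1.png

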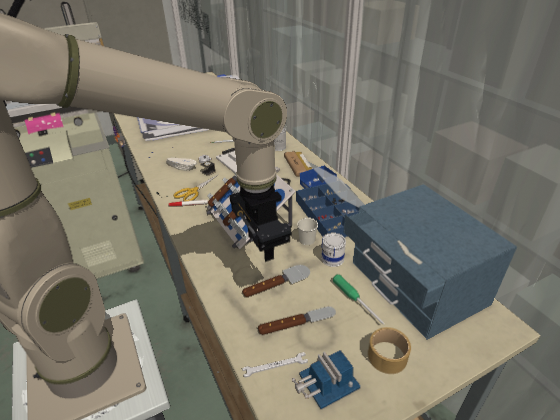

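The wrist view shows the 56 mm knife between the fingers (handle at px (283,198)) and the 33 mm knife at (150,187). Both agree with the top view to within about 2 mm.

```bash
python3 -c "
from h import *
print(cur()[0],cur()[2]['joint_vel'].round(3))
rel([0.462,0.032,0.074],Rk(-0.007))"
```

```text
[0.46070852 0.03060019 0.22024085] [-0.02  -0.017 -0.03  -0.008 -0.002  0.002 -0.005]
x -0.0013 y 0.0014 z 0.1462  rx 0.0000 ry -0.0001 rz -0.0019 rows>= 2.3
```

>>> drive_tool --plan '[{"rx": 0,"ry": 0,"rz": -0.002,"x": -0.001,"y": 0.001,"z": 0.05,"fingers": 1},{"rx": 0,"ry": 0,"rz": -0.002,"x": -0.001,"y": 0.001,"z": 0.1,"fingers": 0.7},{"rx": 0,"ry": 0,"rz": -0.002,"x": -0.001,"y": 0.001,"z": 0.13,"fingers": 0.6},{"rx": 0,"ry": 0,"rz": -0.002,"x": -0.001,"y": 0.001,"z": 0.145,"fingers": 0.6},{"rx": 0,"ry": 0,"rz": -0.002,"x": -0.001,"y": 0.001,"z": 0.146,"fingers": 0.6},{"rx": 0,"ry": 0,"rz": -0.002,"x": -0.001,"y": 0.001,"z": 0.146,"fingers": 0},{"rx": 0,"ry": 0,"rz": -0.002,"x": -0.001,"y": 0.001,"z": 0.146,"fingers": 0},{"rx": 0,"ry": 0,"rz": -0.002,"x": -0.001,"y": 0.001,"z": 0.146,"fingers": 0},{"rx": 0,"ry": 0,"rz": -0.002,"x": -0.001,"y": 0.001,"z": 0.146,"fingers": 0},{"rx": 0,"ry": 0,"rz": -0.002,"x": -0.001,"y": 0.001,"z": 0.146,"fingers": 0}]' --squeeze 45

```text
time: 3.82
ee_pos: [0.4621, 0.0317, 0.0747]
eef_rot: [0.003, 1.0, 0.0, 0.0]
ft_force: [-1.1, 0.6, 5.5]
width: 0.0272
```

```bash
python3 -c "
from h import *
print(cur()[0],cur()[2]['width'])
c=viewer.camera('wrist'); save(c,'w2.png'); handles(c,1000)
"
```

```text
[0.46211476 0.03173753 0.07474959] 0.027228788714816824
px [ 36. 204.] 7758 mid [ 0.4335 -0.0715  0.0453] ax [ 0.995 -0.101 -0.013] ext [0.08  0.092 0.027] z [0.012  0.0184 0.0199]
px [277. 221.] 5924 mid [0.4372 0.0313 0.0182] ax [ 1.    -0.003  0.015] ext [0.066 0.027 0.008] z [0.0156 0.0187 0.0198]
px [277. 326.] 1222 mid [0.4997 0.0312 0.0183] ax [0.015 1.    0.   ] ext [0.026 0.023 0.008] z [0.0158 0.019  0.0199]
```

View pics/w2.png

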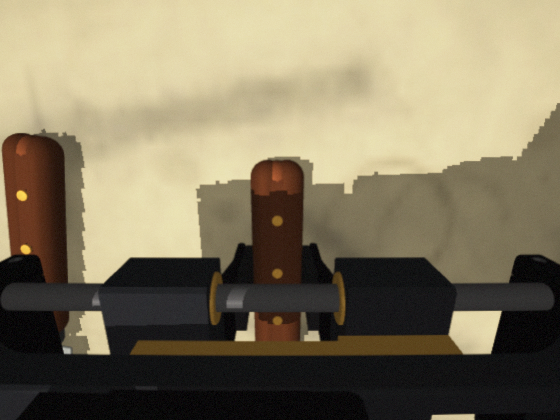

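```bash
cat >> h.py <<'E'
YAW=0.055; SL=np.deg2rad(35)
def clipR(yaw=YAW): return (R.from_euler('z',yaw)*R.from_euler('y',-SL)).as_matrix()
def tcp_for(clip,h,off=(0,0),depth=0.0657,yaw=YAW):
    # off: handle centre rel grasp in knife x,y
    C=clipR(yaw); return np.array(clip)-C[:,0]*off[0]-C[:,1]*off[1]+C[:,2]*(depth+h)
E
python3 -c "
from h import *
t=tcp_for([.507,.233,.077],.06,(.002,0)); print(t)
rel(t,Rk(YAW,SL))"
```

```text
[0.43337464 0.22894652 0.17882026]
x 0.0297 y 0.1971 z -0.1040  rx -0.0028 ry -0.0971 rz -0.0093 rows>= 3.6
```

>>> drive_tool --plan '[{"rx": 0,"ry": 0,"rz": 0,"x": 0,"y": 0,"z": -0.05,"fingers": 0},{"rx": 0,"ry": 0,"rz": 0,"x": 0,"y": 0,"z": -0.11,"fingers": 0},{"rx": 0,"ry": -0.02,"rz": 0,"x": 0.005,"y": 0.02,"z": -0.16,"fingers": 0},{"rx": -0.001,"ry": -0.045,"rz": -0.004,"x": 0.01,"y": 0.06,"z": -0.17,"fingers": 0},{"rx": -0.002,"ry": -0.07,"rz": -0.007,"x": 0.02,"y": 0.1,"z": -0.17,"fingers": 0},{"rx": -0.003,"ry": -0.097,"rz": -0.009,"x": 0.03,"y": 0.15,"z": -0.16,"fingers": 0},{"rx": -0.003,"ry": -0.097,"rz": -0.009,"x": 0.03,"y": 0.197,"z": -0.14,"fingers": 0},{"rx": -0.003,"ry": -0.097,"rz": -0.009,"x": 0.03,"y": 0.197,"z": -0.12,"fingers": 0},{"rx": -0.003,"ry": -0.097,"rz": -0.009,"x": 0.03,"y": 0.197,"z": -0.12,"fingers": 0},{"rx": -0.003,"ry": -0.097,"rz": -0.009,"x": 0.03,"y": 0.197,"z": -0.12,"fingers": 0}]'

```text
time: 5.12
ee_pos: [0.4332, 0.2281, 0.1949]
eef_rot: [-0.025, 0.954, 0.008, 0.3]
ft_force: [-0.7, 0.6, -0.9]
width: 0.0264
```

```bash
python3 -c "
from h import *
for n in ['wrist','scene','top']:
  c=viewer.camera(n); save(c,n+'3.png'); print(n);handles(c,150)
  x={'wrist':None,'scene':(180,330,140,300),'top':(130,290,150,270)}[n]
  if x: cv2.imwrite('pics/'+n+'3c.png',cv2.resize(c['color'][x[2]:x[3],x[0]:x[1]],None,fx=4,fy=4)[:,:,::-1])
print(cur()[0],cur()[2]['joint_positions'].round(2))
t=tcp_for([.507,.233,.077],.06,(.002,0)); print(t)
rel(t,Rk(YAW,SL))
"
```

```text
wrist
px [360. 196.] 3903 mid [0.4874 0.2929 0.0785] ax [0.815 0.037 0.578] ext [0.092 0.026 0.008] z [0.0565 0.077  0.0983]
px [511. 206.] 4823 mid [0.4907 0.4108 0.0849] ax [0.815 0.037 0.579] ext [0.115 0.026 0.01 ] z [0.0564 0.081  0.1097]
px [277. 222.] 5846 mid [0.4459 0.2283 0.1346] ax [0.812 0.044 0.583] ext [0.066 0.026 0.008] z [0.1186 0.1331 0.149 ]
px [277. 326.] 1192 mid [0.4969 0.2303 0.1703] ax [ 0.116 -0.993  0.005] ext [0.026 0.023 0.007] z [0.1652 0.1702 0.1745]
scene
px [233. 102.] 327 mid [0.8162 1.1046 0.0885] ax [ 0.997  0.072 -0.016] ext [0.177 0.047 0.028] z [0.0813 0.0886 0.0938]
px [238. 207.] 247 mid [0.4867 0.2476 0.1161] ax [ 0.151  0.629 -0.762] ext [0.122 0.126 0.027] z [0.0734 0.1282 0.1751]
px [281. 324.] 469 mid [ 0.4481 -0.1063  0.0166] ax [ 0.984 -0.177  0.004] ext [0.115 0.027 0.014] z [0.012  0.0168 0.0193]
top
px [310. 108.] 1085 mid [0.8719 0.0475 0.011 ] ax [ 0.993 -0.067  0.099] ext [0.113 0.08  0.062] z [-0.001   0.0037  0.039 ]
px [217. 227.] 258 mid [0.5039 0.294  0.0877] ax [0.817 0.021 0.576] ext [0.104 0.021 0.01 ] z [0.0669 0.0913 0.1124]
px [172. 231.] 293 mid [0.493  0.413  0.0838] ax [0.811 0.041 0.584] ext [0.111 0.022 0.01 ] z [0.0597 0.0857 0.1113]
px [239. 235.] 255 mid [0.4583 0.2292 0.1843] ax [0.812 0.011 0.583] ext [0.086 0.082 0.026] z [0.1436 0.1596 0.1769]
px [360. 254.] 322 mid [ 0.4489 -0.1012  0.0165] ax [ 0.984 -0.177  0.005] ext [0.112 0.023 0.01 ] z [0.0136 0.0165 0.0192]
[0.43328916 0.22846436 0.1953008 ] [-0.71 -0.12 -0.09  2.3   0.71  0.62  0.3 ]
[0.43337464 0.22894652 0.17882026]
x 0.0094 y 0.0004 z 0.0136  rx 0.0000 ry 0.0000 rz -0.0005 rows>= 0.3
```

View pics/wrist3.png

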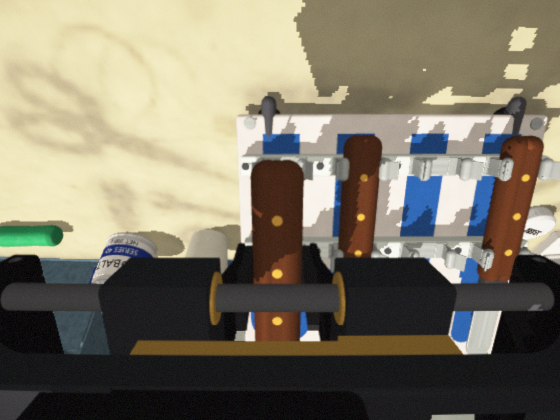

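View pics/scene3c.png

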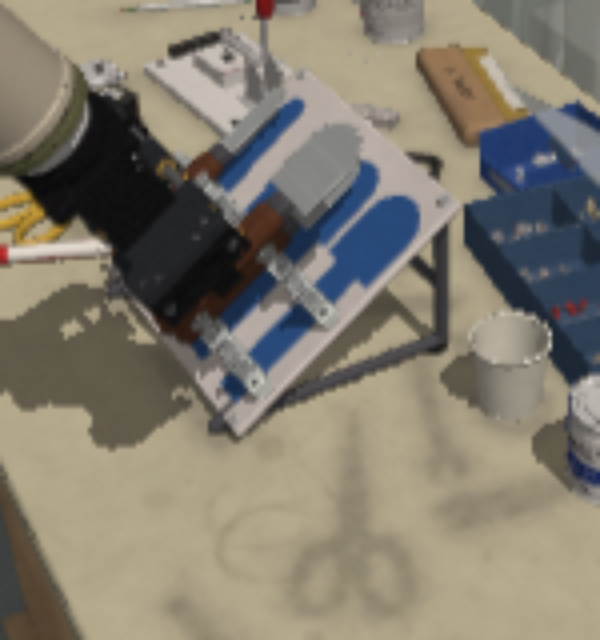

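View pics/top3c.png

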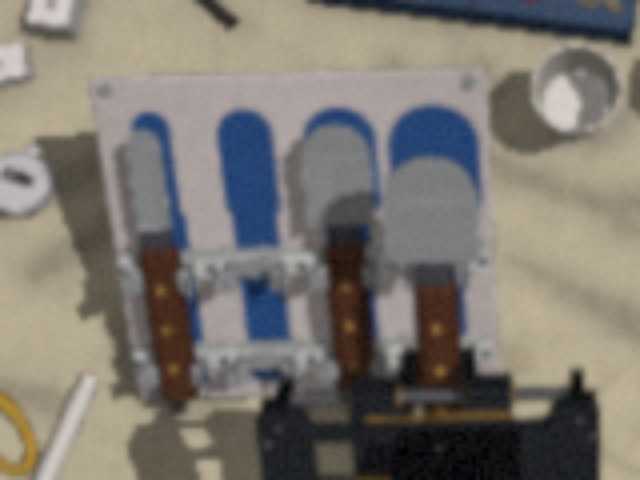

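The views show the held 56 mm knife roughly lined up over empty place 4. Knives 1 and 3 are still clipped in. Next I'll refine the approach.

```bash
python3 -c "
from h import *
Y=0.052
C=np.array([.506,.2338,.0775])
for h in [.03,.0,-.003]:
  rel(tcp_for(C,h,(.002,0),yaw=Y),Rk(Y,SL))
"
```

```text
x 0.0099 y 0.0015 z 0.0426  rx 0.0003 ry 0.0000 rz -0.0002 rows>= 0.7
x 0.0099 y 0.0014 z 0.0726  rx 0.0003 ry 0.0000 rz -0.0002 rows>= 1.2
x 0.0099 y 0.0014 z 0.0756  rx 0.0003 ry 0.0000 rz -0.0002 rows>= 1.2
```

>>> drive_tool --plan '[{"rx": 0,"ry": 0,"rz": 0,"x": 0.01,"y": 0.0015,"z": 0.02,"fingers": 0},{"rx": 0,"ry": 0,"rz": 0,"x": 0.01,"y": 0.0015,"z": 0.04,"fingers": 0},{"rx": 0,"ry": 0,"rz": 0,"x": 0.01,"y": 0.0015,"z": 0.05,"fingers": 0},{"rx": 0,"ry": 0,"rz": 0,"x": 0.01,"y": 0.0015,"z": 0.053,"fingers": 0}]'

```text
time: 5.78
ee_pos: [0.4551, 0.2313, 0.1451]
eef_rot: [-0.025, 0.954, 0.008, 0.3]
ft_force: [1.0, 0.4, -1.0]
width: 0.0265
```

```bash
python3 -c "
from h import *
for n in ['wrist','scene']:
  c=viewer.camera(n); save(c,n+'4.png'); print(n);handles(c,1000)
  x={'wrist':None,'scene':(180,330,140,300),'top':(130,290,150,270)}[n]
  if x: cv2.imwrite('pics/'+n+'4c.png',cv2.resize(c['color'][x[2]:x[3],x[0]:x[1]],None,fx=4,fy=4)[:,:,::-1])
Y=.052
C=np.array([.506,.2338,.0775])
rel(tcp_for(C,0,(.002,0),yaw=Y),Rk(Y,SL))
"
```

```text
wrist
px [380. 209.] 4123 mid [0.4574 0.269  0.0931] ax [0.825 0.039 0.564] ext [0.057 0.094 0.038] z [0.0539 0.068  0.0816]
px [277. 221.] 5872 mid [0.468  0.2315 0.0849] ax [0.812 0.047 0.582] ext [0.066 0.026 0.008] z [0.0688 0.0832 0.0992]
px [277. 326.] 1214 mid [0.5186 0.2342 0.1204] ax [ 0.048 -0.999 -0.006] ext [0.026 0.023 0.007] z [0.1154 0.1202 0.1247]
scene
x -0.0009 y -0.0003 z 0.0192  rx 0.0003 ry -0.0001 rz 0.0000 rows>= 0.3
```

View pics/wrist4.png

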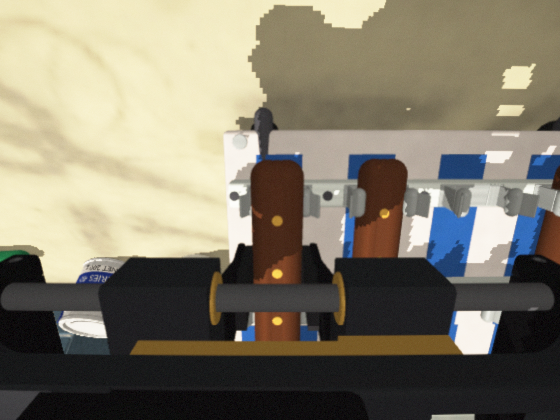

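View pics/scene4c.png

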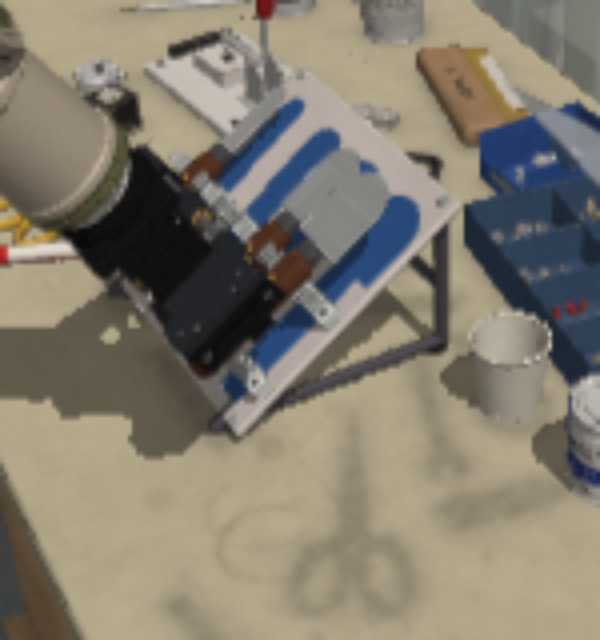

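The jaws of place 4 show at about x=243 and x=311, evenly on either side of the handle centre at 277. I'll push in.

>>> drive_tool --plan '[{"rx": 0,"ry": 0,"rz": 0,"x": -0.001,"y": 0,"z": 0.005,"fingers": 0},{"rx": 0,"ry": 0,"rz": 0,"x": -0.001,"y": 0,"z": 0.01,"fingers": 0},{"rx": 0,"ry": 0,"rz": 0,"x": -0.001,"y": 0,"z": 0.014,"fingers": 0},{"rx": 0,"ry": 0,"rz": 0,"x": -0.001,"y": 0,"z": 0.018,"fingers": 0},{"rx": 0,"ry": 0,"rz": 0,"x": -0.001,"y": 0,"z": 0.018,"fingers": 0}]'

```text
time: 6.5
ee_pos: [0.4664, 0.2327, 0.131]
eef_rot: [-0.026, 0.953, 0.009, 0.3]
ft_force: [9.1, 4.8, -9.1]
width: 0.0272
```

```bash
python3 -c "
from h import *
s=cur()[2];print(s['ft_force'],s['torque'],s['ee_pos'])
for n in ['wrist','scene']:
  c=viewer.camera(n); save(c,n+'5.png'); print(n);handles(c,1000)
  x={'wrist':None,'scene':(180,330,140,300),'top':(130,290,150,270)}[n]
  if x: cv2.imwrite('pics/'+n+'5c.png',cv2.resize(c['color'][x[2]:x[3],x[0]:x[1]],None,fx=4,fy=4)[:,:,::-1])
Y=.052
C=np.array([.506,.2338,.0775])
rel(tcp_for(C,0,(.002,0),yaw=Y),Rk(Y,SL))
"
```

```text
[ 9.11891924  4.8267709  -9.06126569] [0.84754746 0.21615636 0.68256724] [0.46636305 0.23270267 0.13099829]
wrist
px [277. 222.] 5689 mid [0.4792 0.2329 0.0707] ax [0.812 0.047 0.581] ext [0.066 0.026 0.007] z [0.0545 0.0696 0.0851]
px [390. 210.] 4423 mid [0.4628 0.2719 0.077 ] ax [0.807 0.029 0.59 ] ext [0.05 0.07 0.05] z [0.0531 0.0652 0.0778]
px [277. 326.] 1087 mid [0.5295 0.2357 0.1064] ax [ 0.044 -0.999 -0.004] ext [0.025 0.022 0.006] z [0.1012 0.1064 0.1107]
scene
x 0.0002 y -0.0009 z 0.0008  rx 0.0005 ry -0.0001 rz 0.0001 rows>= 0.0
```

View pics/wrist5.png

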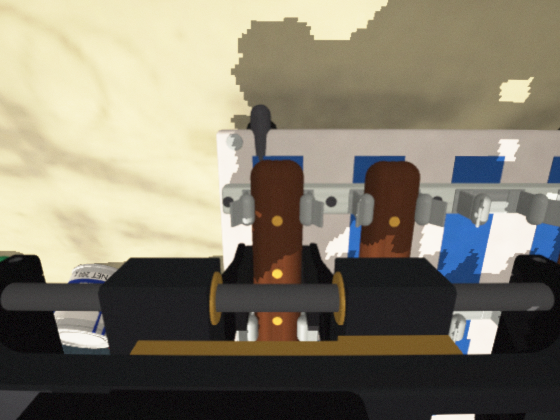

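View pics/scene5c.png

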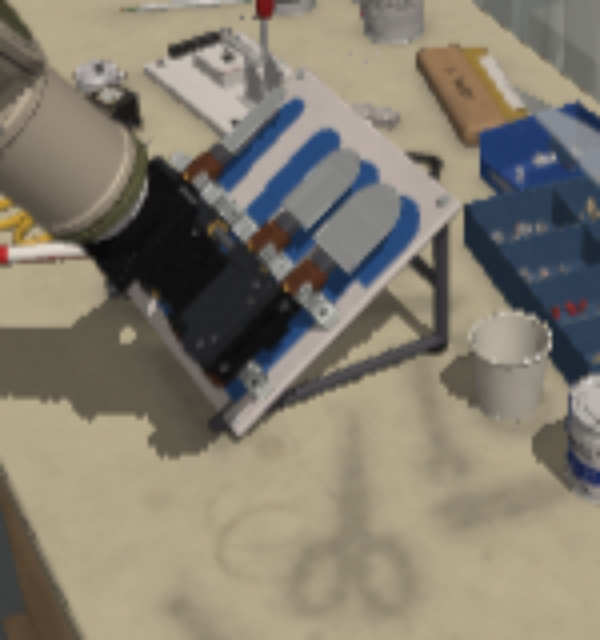

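Knife 4 has snapped in: the force pulls the tool into the rack. I'll release it with a small opening and back out along the tool axis.

>>> drive_tool --plan '[{"rx": 0,"ry": 0,"rz": 0,"x": 0,"y": 0.001,"z": 0.001,"fingers": 0},{"rx": 0,"ry": 0,"rz": 0,"x": 0,"y": 0.001,"z": 0.001,"fingers": 0.45},{"rx": 0,"ry": 0,"rz": 0,"x": 0,"y": 0.001,"z": 0.001,"fingers": 0.45},{"rx": 0,"ry": 0,"rz": 0,"x": 0,"y": 0.001,"z": 0.001,"fingers": 0.45},{"rx": 0,"ry": 0,"rz": 0,"x": 0,"y": 0.001,"z": -0.03,"fingers": 0.45},{"rx": 0,"ry": 0,"rz": 0,"x": 0,"y": 0.001,"z": -0.08,"fingers": 0.45},{"rx": 0,"ry": 0,"rz": 0,"x": 0,"y": 0.001,"z": -0.12,"fingers": 0.45},{"rx": 0,"ry": 0,"rz": 0,"x": 0,"y": 0.001,"z": -0.12,"fingers": 0.45}]'

```text
time: 7.6
ee_pos: [0.3971, 0.2303, 0.2321]
eef_rot: [-0.025, 0.953, 0.01, 0.302]
ft_force: [0.5, 0.4, -0.8]
width: 0.0393
```

```bash
python3 -c "
from h import *
s=cur()[2];print(s['ft_force'],s['width'],s['ee_pos'])
c=viewer.camera('wrist'); save(c,'w6.png'); handles(c,1000)
rel([0.446,-0.101,0.16],Rk(-0.177))
"
```

```text
[ 0.46185199  0.35852732 -0.8101601 ] 0.03929177145080617 [0.39705423 0.23028536 0.23207371]
px [275. 200.] 3109 mid [0.4998 0.2347 0.0849] ax [0.816 0.047 0.577] ext [0.115 0.026 0.008] z [0.0571 0.0816 0.1102]
px [339. 199.] 3015 mid [0.4971 0.294  0.0853] ax [0.815 0.062 0.577] ext [0.115 0.027 0.008] z [0.0573 0.081  0.1082]
px [465. 200.] 3184 mid [0.4904 0.4116 0.0851] ax [0.814 0.045 0.58 ] ext [0.115 0.026 0.01 ] z [0.057  0.0819 0.1104]
x 0.0148 y -0.3330 z 0.0746  rx 0.0117 ry 0.0969 rz 0.0355 rows>= 5.5
```

View pics/w6.png

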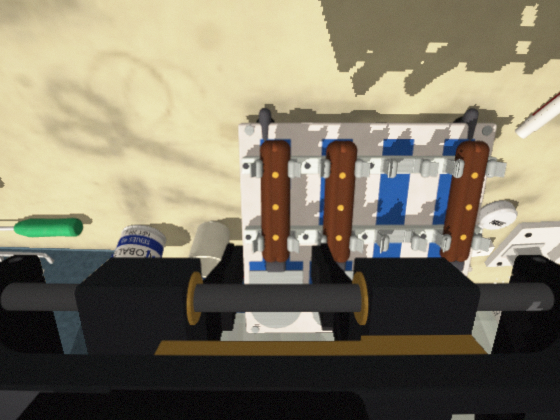

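```bash
python3 -c "
from h import *
rel([0.448,-0.101,0.2],Rk(-0.176))
p,R0,s=cur(); print((R0.T@[0,0,.05]).round(3))
"
```

```text
x -0.0098 y -0.3330 z 0.0430  rx 0.0116 ry 0.0969 rz 0.0353 rows>= 5.4
[-0.029  0.    -0.041]
```

>>> drive_tool --plan '[{"rx": 0,"ry": 0,"rz": 0,"x": -0.01,"y": -0.06,"z": -0.01,"fingers": 0.45},{"rx": 0.003,"ry": 0.02,"rz": 0.008,"x": -0.01,"y": -0.12,"z": 0,"fingers": 1},{"rx": 0.006,"ry": 0.05,"rz": 0.018,"x": -0.01,"y": -0.18,"z": 0.01,"fingers": 1},{"rx": 0.009,"ry": 0.075,"rz": 0.028,"x": -0.01,"y": -0.24,"z": 0.02,"fingers": 1},{"rx": 0.0116,"ry": 0.097,"rz": 0.0353,"x": -0.01,"y": -0.3,"z": 0.03,"fingers": 1},{"rx": 0.0116,"ry": 0.097,"rz": 0.0353,"x": -0.01,"y": -0.333,"z": 0.043,"fingers": 1},{"rx": 0.0116,"ry": 0.097,"rz": 0.0353,"x": -0.01,"y": -0.333,"z": 0.043,"fingers": 1},{"rx": 0.0116,"ry": 0.097,"rz": 0.0353,"x": -0.01,"y": -0.333,"z": 0.043,"fingers": 1},{"rx": 0.0116,"ry": 0.097,"rz": 0.0353,"x": -0.01,"y": -0.333,"z": 0.043,"fingers": 1}]'

```text
time: 8.78
ee_pos: [0.4477, -0.1006, 0.1993]
eef_rot: [0.087, 0.996, -0.001, -0.001]
ft_force: [-0.3, 1.1, 0.7]
width: 0.0867
```

```bash
python3 -c "
from h import *
c=viewer.camera('wrist'); save(c,'w7.png'); handles(c,1000)
s=cur()[2];print(s['width'],s['ee_pos'],s['joint_vel'].round(2))
rel([0.448,-0.101,0.074],Rk(-0.176))
"
```

```text
px [276. 202.] 3253 mid [ 0.4478 -0.1024  0.0182] ax [ 0.984 -0.176  0.005] ext [0.115 0.027 0.009] z [0.0156 0.0187 0.0199]
px [235. 407.] 2240 mid [ 0.4213 -0.1058  0.2471] ax [0.131 0.99  0.051] ext [0.035 0.008 0.003] z [0.2447 0.2479 0.2502]
0.08671891412800013 [ 0.44780113 -0.10061031  0.19942642] [-0. -0.  0. -0. -0. -0.  0.]
x -0.0005 y -0.0001 z 0.1254  rx -0.0003 ry -0.0003 rz 0.0002 rows>= 2.0
```

View pics/w7.png

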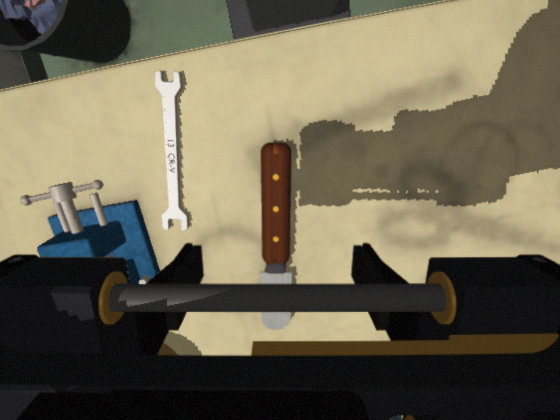

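The 33 mm knife lies centred between the open fingers, with its handle at px (276,202). I'll descend and grip it.

>>> drive_tool --plan '[{"rx": 0,"ry": 0,"rz": 0,"x": 0,"y": -0.001,"z": 0.05,"fingers": 1},{"rx": 0,"ry": 0,"rz": 0,"x": 0,"y": -0.001,"z": 0.1,"fingers": 0.65},{"rx": 0,"ry": 0,"rz": 0,"x": 0,"y": -0.001,"z": 0.122,"fingers": 0.6},{"rx": 0,"ry": 0,"rz": 0,"x": 0,"y": -0.001,"z": 0.125,"fingers": 0.6},{"rx": 0,"ry": 0,"rz": 0,"x": 0,"y": -0.001,"z": 0.125,"fingers": 0},{"rx": 0,"ry": 0,"rz": 0,"x": 0,"y": -0.001,"z": 0.125,"fingers": 0},{"rx": 0,"ry": 0,"rz": 0,"x": 0,"y": -0.001,"z": 0.125,"fingers": 0},{"rx": 0,"ry": 0,"rz": 0,"x": 0,"y": -0.001,"z": 0.125,"fingers": 0},{"rx": 0,"ry": 0,"rz": 0,"x": 0,"y": -0.001,"z": 0.125,"fingers": 0}]' --squeeze 45

```text
time: 9.95
ee_pos: [0.4477, -0.1025, 0.0748]
eef_rot: [0.088, 0.996, -0.001, -0.001]
ft_force: [-2.1, 0.5, 7.1]
width: 0.0272
```

```bash
python3 -c "
from h import *
s=cur()[2];print(s['width'],s['ee_pos'],s['joint_positions'].round(2))
Y=.052
rel(tcp_for([.499,.353,.0778],.07,(.001,0),yaw=Y),Rk(Y,SL))
"
```

```text
0.027166258010895238 [ 0.44768025 -0.10253933  0.07484286] [-0.52  0.28  0.71  2.13 -0.25  0.81  1.74]
x 0.1062 y 0.4395 z -0.1141  rx -0.0113 ry -0.0971 rz -0.0351 rows>= 7.5
```

>>> drive_tool --plan '[{"rx": 0,"ry": 0,"rz": 0,"x": 0,"y": 0,"z": -0.06,"fingers": 0},{"rx": 0,"ry": 0,"rz": 0,"x": 0,"y": 0,"z": -0.12,"fingers": 0},{"rx": 0,"ry": 0,"rz": 0,"x": 0.01,"y": 0.02,"z": -0.18,"fingers": 0},{"rx": -0.002,"ry": -0.02,"rz": -0.007,"x": 0.025,"y": 0.08,"z": -0.19,"fingers": 0},{"rx": -0.005,"ry": -0.045,"rz": -0.016,"x": 0.04,"y": 0.14,"z": -0.19,"fingers": 0},{"rx": -0.008,"ry": -0.07,"rz": -0.025,"x": 0.055,"y": 0.2,"z": -0.19,"fingers": 0},{"rx": -0.0113,"ry": -0.097,"rz": -0.035,"x": 0.07,"y": 0.26,"z": -0.19,"fingers": 0},{"rx": -0.0113,"ry": -0.097,"rz": -0.035,"x": 0.085,"y": 0.32,"z": -0.19,"fingers": 0},{"rx": -0.0113,"ry": -0.097,"rz": -0.035,"x": 0.1,"y": 0.38,"z": -0.18,"fingers": 0},{"rx": -0.0113,"ry": -0.097,"rz": -0.035,"x": 0.106,"y": 0.4395,"z": -0.16,"fingers": 0},{"rx": -0.0113,"ry": -0.097,"rz": -0.035,"x": 0.106,"y": 0.4395,"z": -0.135,"fingers": 0},{"rx": -0.0113,"ry": -0.097,"rz": -0.035,"x": 0.106,"y": 0.4395,"z": -0.135,"fingers": 0}]'

```text
time: 11.45
ee_pos: [0.4197, 0.3479, 0.2062]
eef_rot: [-0.025, 0.954, 0.006, 0.298]
ft_force: [0.5, -1.5, -1.1]
width: 0.0266
```

```bash
python3 -c "
from h import *
c=viewer.camera('wrist'); save(c,'w8.png'); handles(c,1000)
s=cur()[2];print(s['width'],s['ee_pos'],s['joint_vel'].round(2),s['joint_positions'].round(2))
Y=.052
for h in (.02,0): rel(tcp_for([.499,.353,.0778],h,(.001,0),yaw=Y),Rk(Y,SL))
"
```

```text
px [134. 194.] 3769 mid [0.4933 0.2363 0.08  ] ax [0.813 0.049 0.58 ] ext [0.099 0.026 0.009] z [0.056  0.0783 0.1009]
px [208. 197.] 3780 mid [0.4952 0.2953 0.0839] ax [0.816 0.061 0.576] ext [0.11  0.026 0.008] z [0.057  0.0789 0.1024]
px [356. 195.] 3692 mid [0.4833 0.4131 0.0804] ax [0.815 0.042 0.578] ext [0.098 0.026 0.008] z [0.0569 0.0785 0.101 ]
px [277. 221.] 5858 mid [0.4323 0.3477 0.1457] ax [0.813 0.044 0.581] ext [0.066 0.026 0.007] z [0.1296 0.1441 0.16  ]
px [277. 326.] 1198 mid [0.4833 0.3499 0.1813] ax [ 0.098 -0.995  0.016] ext [0.026 0.023 0.007] z [0.1763 0.1812 0.1855]
0.026730089327266483 [0.4202934  0.34793596 0.20793946] [ 0.01 -0.04  0.01 -0.02 -0.    0.    0.01] [-0.89  0.04 -0.13  2.11  0.75  0.78  0.1 ]
x 0.0109 y 0.0012 z 0.0662  rx -0.0004 ry -0.0005 rz 0.0000 rows>= 1.1
x 0.0108 y 0.0012 z 0.0862  rx -0.0004 ry -0.0005 rz 0.0000 rows>= 1.4
```

View pics/w8.png

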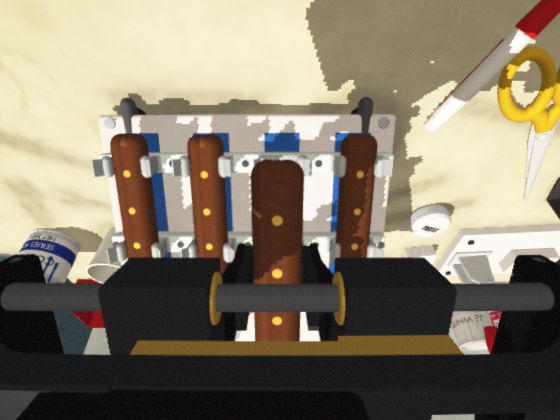

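>>> drive_tool --plan '[{"rx": 0,"ry": 0,"rz": 0,"x": 0.011,"y": 0.002,"z": 0.025,"fingers": 0},{"rx": 0,"ry": 0,"rz": 0,"x": 0.011,"y": 0.002,"z": 0.05,"fingers": 0},{"rx": 0,"ry": 0,"rz": 0,"x": 0.011,"y": 0.002,"z": 0.066,"fingers": 0},{"rx": 0,"ry": 0,"rz": 0,"x": 0.011,"y": 0.002,"z": 0.066,"fingers": 0},{"rx": 0,"ry": 0,"rz": 0,"x": 0.011,"y": 0.002,"z": 0.066,"fingers": 0}]'

```text
time: 12.12
ee_pos: [0.4491, 0.3526, 0.1494]
eef_rot: [-0.024, 0.953, 0.008, 0.3]
ft_force: [-0.3, -0.3, -1.1]
width: 0.0266
```

```bash
python3 -c "
from h import *
c=viewer.camera('wrist'); save(c,'w9.png'); handles(c,1000)
s=cur()[2];print(s['ft_force'],s['ee_pos'],s['joint_vel'].round(2))
Y=.052
for h in (0,): rel(tcp_for([.499,.353,.0778],h,(.001,0),yaw=Y),Rk(Y,SL))
cv2.imwrite('pics/w9c.png',cv2.resize(c['color'][110:270,150:430],None,fx=2.8,fy=2.8)[:,:,::-1])
"
```

```text
px [ 82. 218.] 5499 mid [0.4851 0.2363 0.074 ] ax [0.812 0.062 0.581] ext [0.08  0.026 0.009] z [0.0539 0.0734 0.0919]
px [376. 205.] 4279 mid [0.4683 0.4128 0.0695] ax [0.816 0.025 0.578] ext [0.062 0.025 0.014] z [0.0543 0.0691 0.0832]
px [177. 206.] 4230 mid [0.4751 0.2934 0.0693] ax [0.815 0.067 0.576] ext [0.061 0.025 0.014] z [0.0542 0.0689 0.083 ]
px [277. 221.] 5872 mid [0.462  0.3529 0.089 ] ax [0.81  0.042 0.584] ext [0.067 0.026 0.008] z [0.0727 0.0873 0.1034]
px [277. 326.] 1206 mid [0.5128 0.3553 0.1248] ax [ 0.074 -0.997  0.011] ext [0.026 0.023 0.007] z [0.1198 0.1246 0.129 ]
[-0.83862449  0.03943532 -0.40031423] [0.44904449 0.35274062 0.14942508] [-0.  0.  0.  0.  0. -0. -0.]
x 0.0012 y -0.0023 z 0.0216  rx 0.0001 ry -0.0001 rz -0.0002 rows>= 0.3
```

View pics/w9c.png

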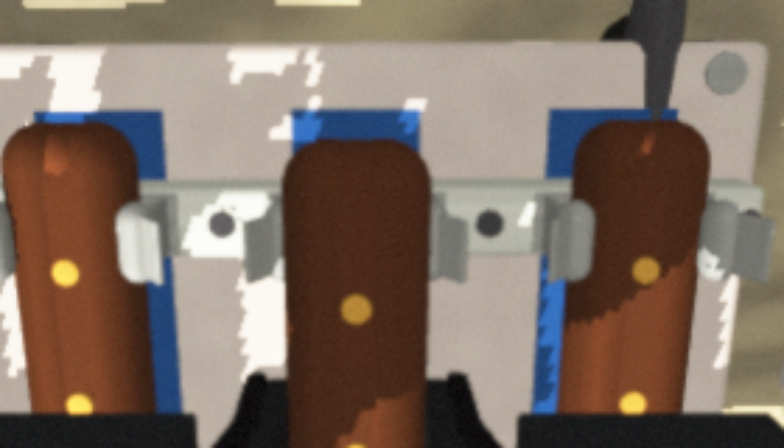

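Place 2's jaws and screws (screws at crop x=222 and 489, midpoint 355) are centred on the held handle at 357, so I'll push straight in.

>>> drive_tool --plan '[{"rx": 0,"ry": 0,"rz": 0,"x": 0.001,"y": 0,"z": 0.006,"fingers": 0},{"rx": 0,"ry": 0,"rz": 0,"x": 0.001,"y": 0,"z": 0.011,"fingers": 0},{"rx": 0,"ry": 0,"rz": 0,"x": 0.001,"y": 0,"z": 0.016,"fingers": 0},{"rx": 0,"ry": 0,"rz": 0,"x": 0.001,"y": 0,"z": 0.0205,"fingers": 0},{"rx": 0,"ry": 0,"rz": 0,"x": 0.001,"y": 0,"z": 0.0205,"fingers": 0}]'

```text
time: 12.8
ee_pos: [0.4601, 0.3531, 0.1309]
eef_rot: [-0.025, 0.954, 0.008, 0.3]
ft_force: [-0.3, 0.1, -0.3]
width: 0.0267
```

```bash
python3 -c "
from h import *
c=viewer.camera('wrist'); save(c,'w10.png'); handles(c,1000)
s=cur()[2];print(s['ft_force'],s['torque'],s['ee_pos'])
Y=.052
for h in (0,): rel(tcp_for([.499,.353,.0778],h,(.001,0),yaw=Y),Rk(Y,SL))
cv2.imwrite('pics/w10c.png',cv2.resize(c['color'][110:270,150:430],None,fx=2.8,fy=2.8)[:,:,::-1])
"
```

```text
px [ 57. 223.] 5940 mid [0.4768 0.2541 0.073 ] ax [0.816 0.088 0.571] ext [0.068 0.063 0.062] z [0.053  0.0701 0.0849]
px [277. 222.] 5681 mid [0.4728 0.3532 0.0705] ax [0.811 0.046 0.583] ext [0.066 0.026 0.008] z [0.0541 0.0696 0.085 ]
px [390. 209.] 4478 mid [0.4565 0.392  0.0764] ax [0.804 0.029 0.593] ext [0.05  0.069 0.05 ] z [0.053  0.0653 0.0779]
px [164. 210.] 4430 mid [0.4611 0.3127 0.0763] ax [0.805 0.065 0.59 ] ext [0.05  0.069 0.051] z [0.0531 0.0653 0.0776]
px [ 75. 332.] 1565 mid [0.4987 0.2533 0.1146] ax [ 0.902 -0.405 -0.149] ext [0.106 0.032 0.023] z [0.1015 0.1097 0.1163]
px [277. 326.] 1055 mid [0.5228 0.356  0.1062] ax [ 0.076 -0.997  0.015] ext [0.025 0.021 0.006] z [0.1011 0.1062 0.1107]
[ 1.07978134  1.57105904 -0.0465518 ] [0.16100193 0.67293354 0.12709851] [0.46009886 0.3531022  0.13089871]
x -0.0004 y -0.0021 z 0.0001  rx -0.0000 ry -0.0002 rz -0.0001 rows>= 0.0
```

View pics/w10c.png

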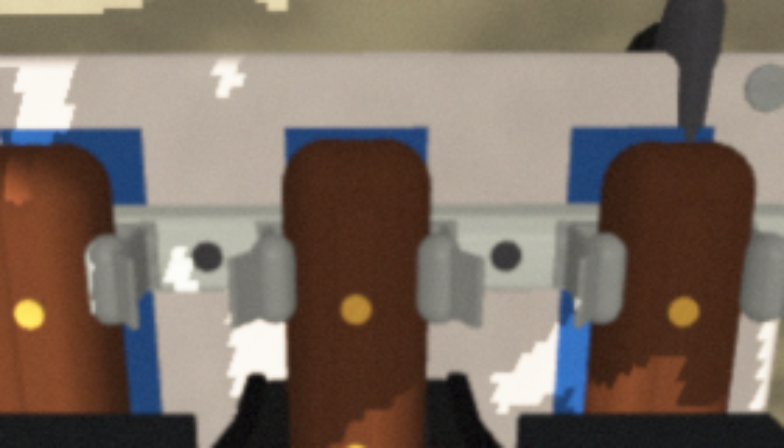

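>>> drive_tool --plan '[{"rx": 0,"ry": 0,"rz": 0,"x": 0,"y": 0,"z": 0.001,"fingers": 0},{"rx": 0,"ry": 0,"rz": 0,"x": 0,"y": 0,"z": 0.001,"fingers": 0.45},{"rx": 0,"ry": 0,"rz": 0,"x": 0,"y": 0,"z": 0.001,"fingers": 0.45},{"rx": 0,"ry": 0,"rz": 0,"x": 0,"y": 0,"z": 0.001,"fingers": 0.45},{"rx": 0,"ry": 0,"rz": 0,"x": 0,"y": 0,"z": -0.03,"fingers": 0.45},{"rx": 0,"ry": 0,"rz": 0,"x": 0,"y": 0,"z": -0.08,"fingers": 0.45},{"rx": 0,"ry": 0,"rz": 0,"x": 0,"y": 0,"z": -0.13,"fingers": 0.45},{"rx": 0,"ry": 0,"rz": 0,"x": 0.01,"y": 0,"z": -0.17,"fingers": 0.45},{"rx": 0,"ry": 0,"rz": 0,"x": 0.01,"y": 0,"z": -0.17,"fingers": 0.45},{"rx": 0,"ry": 0,"rz": 0,"x": 0.01,"y": 0,"z": -0.17,"fingers": 0.45}]'

```text
time: 14.1
ee_pos: [0.355, 0.3471, 0.2641]
eef_rot: [-0.024, 0.954, 0.007, 0.3]
ft_force: [0.5, 0.8, -0.3]
width: 0.0391
```

```bash
python3 -c "
from h import *
s=cur()[2];print(s['ft_force'],s['ee_pos'],s['width'])
for n in ['wrist','top','scene']:
  c=viewer.camera(n); save(c,n+'11.png'); print(n); handles(c,150 if n!='wrist' else 1000)
"
```

```text
[ 0.53981858  0.78991259 -0.31270101] [0.35501886 0.3471272  0.26405371] 0.03913965949764943
wrist
px [168. 200.] 2344 mid [0.4999 0.236  0.085 ] ax [0.816 0.043 0.577] ext [0.115 0.026 0.008] z [0.0572 0.0822 0.1103]
px [278. 200.] 2278 mid [0.4935 0.3544 0.0851] ax [0.815 0.043 0.578] ext [0.114 0.026 0.007] z [0.0576 0.0828 0.1104]
px [333. 199.] 2242 mid [0.4903 0.4138 0.0853] ax [0.814 0.064 0.577] ext [0.114 0.026 0.008] z [0.0578 0.082  0.1078]
px [223. 198.] 2186 mid [0.4969 0.2949 0.0849] ax [0.82  0.024 0.572] ext [0.114 0.026 0.009] z [0.0575 0.0805 0.1074]
top
px [310. 107.] 1082 mid [0.872  0.0478 0.0108] ax [ 0.992 -0.079  0.097] ext [0.112 0.08  0.061] z [-0.0012  0.0037  0.0387]
px [217. 229.] 290 mid [0.5005 0.2934 0.0849] ax [0.817 0.036 0.575] ext [0.109 0.021 0.009] z [0.0608 0.0872 0.1107]
px [240. 229.] 299 mid [0.5034 0.2343 0.0853] ax [0.822 0.054 0.568] ext [0.11  0.022 0.009] z [0.0611 0.0857 0.1119]
px [172. 231.] 292 mid [0.4933 0.4131 0.0841] ax [0.819 0.045 0.572] ext [0.11  0.022 0.009] z [0.0605 0.0863 0.1115]
px [194. 230.] 293 mid [0.4968 0.3538 0.0848] ax [0.818 0.034 0.574] ext [0.109 0.023 0.009] z [0.0617 0.0861 0.1117]
scene
px [234. 102.] 332 mid [0.8189 1.0943 0.0885] ax [ 0.998  0.062 -0.004] ext [0.176 0.074 0.041] z [0.0823 0.0884 0.0944]
px [233. 207.] 1170 mid [0.5032 0.291  0.0813] ax [ 0.068 -0.996  0.056] ext [0.145 0.113 0.042] z [0.0553 0.0786 0.1087]
```

View pics/wrist11.png

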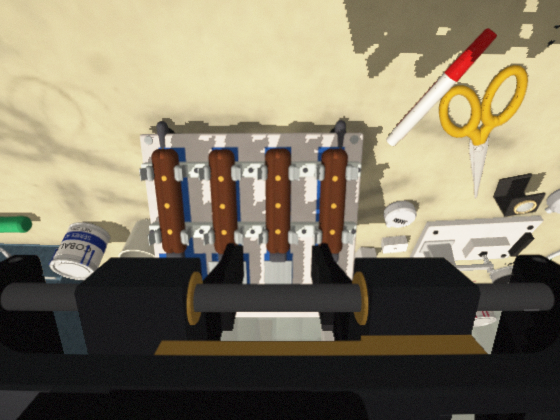

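View pics/top11.png

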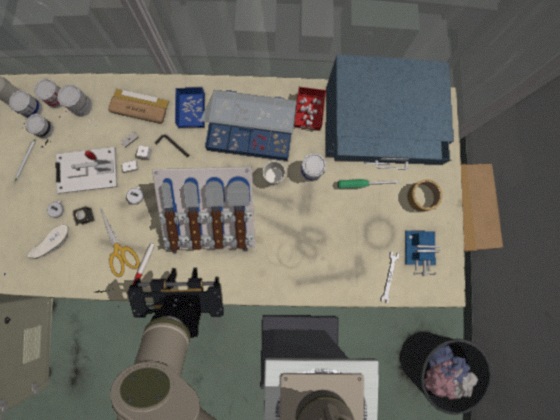

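View pics/scene11.png

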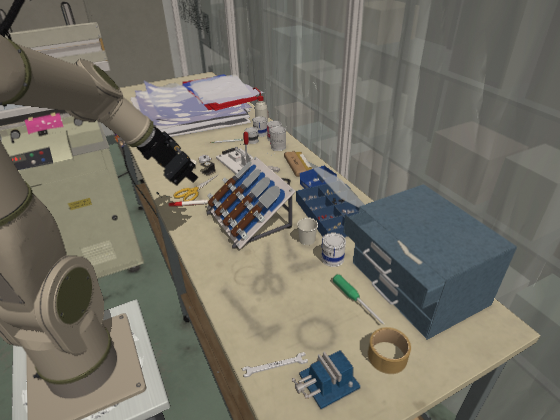

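All four handles sit level, with surface heights of about 0.085 m and 59–60 mm between neighbours. They are parallel and in order, the tin and cup are where they started, and the robot is touching nothing.

```bash
python3 -c "
from bench import workorder
print(workorder.close_job())"
```

```text
the job is handed in; nothing more can be done
None
```

Both loose knives are clipped into the rack: the 56 mm knife in place 4 and the 33 mm knife in place 2. The job is handed in at about 14 s of the 51 s allowed, and it gave no verdict.

- **Seating:** In the last wrist and top pictures the four knives are in width order, blades up the slope. Their handle surfaces are all at about 0.085 m, which matches the knives already clipped in at the start. Neighbouring handles are 59–60 mm apart.
- **Angle:** The handles' yaw matches the rack's within measurement scatter, and the two loose knives read within about 0.02 rad of it. In the wrist views knives 1 and 3 varied by 0.02–0.03 rad depending on viewpoint, but the top view had them parallel, so I took this as view bias.
- **Camera disagreement:** The scene camera read the handles 5–7 mm off the top camera in y. I worked from the wrist and top cameras, which agreed to about 2–3 mm.
- **Bystanders and robot:** The tin and the cup look to be where they started, judged by eye from the pictures. The gripper was clear of everything, with near-zero wrist force.

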